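Load the rocking cup rack in balance

TASK

Hang the four steel measuring cups by their hooks in the dips of the rocking bar, the two big cups on the inner dips and the two small ones on the outer dips. Load it alternately left and right so that the bar never dips by much more than a single cup makes it, and leave the cups hanging upright and still on a level bar. Leave everything else on the worktop where it stands.

Things in the scene. Friction and masses are not known exactly. Their poses are not given: they have to be found in the camera images.
- cup_rack: fixed steel stand, base 150 x 180 mm. Origin on the worktop below the bar's middle; x away from the robot, y (left) along the bar, which is 200 mm up, on a pin from a post 55 mm behind it. 90 mm above the bar is a guard of 6 mm wires, 380 mm long, from 25 mm in front of the bar to behind it: a tool pointing straight down hits it; lean the tool back about 28 degrees.
- rocker (a joint): tilt of the bar (8 mm rod, 356 mm long, four V dips 12 mm deep, 32 mm wide at y = +-70 and +-140 mm), rad: 0 level, positive = left end (+y) up. Springs softly to level, damped; a big cup (160 g) on an inner or a small one (80 g) on an outer dip tips it about 0.08, two on one side 0.16; stops at 0.25.
- seat_left_outer (a point): top of the rod at the bottom of the outer dip on the left side of the bar (left = +y), 192 mm up when level; moves with the bar. A hanging cup's hook point rests here.
- seat_left_inner (a point): top of the rod at the bottom of the inner dip on the left side of the bar (left = +y), 192 mm up when level; moves with the bar. A hanging cup's hook point rests here.
- seat_right_inner (a point): top of the rod at the bottom of the inner dip on the right side of the bar (left = +y), 192 mm up when level; moves with the bar. A hanging cup's hook point rests here.
- seat_right_outer (a point): top of the rod at the bottom of the outer dip on the right side of the bar (left = +y), 192 mm up when level; moves with the bar. A hanging cup's hook point rests here.
- big_cup_a: one of two like big cups: steel measuring cup, 160 g, bowl 62 mm across and 50 mm high, standing on the worktop. Origin: centre of its underside, z up, x away from its grip. A wire stem rises on its -x side (upper part at x = -18 mm) to a crook at the top, 128 mm up; a black straight grip leans out from the stem toward -x, its free end 155 mm up. It balances below the crook and hangs upright.
- big_cup_b: the other of the big cups: steel measuring cup, 160 g, bowl 62 mm across and 50 mm high, standing on the worktop. Origin: centre of its underside, z up, x away from its grip. A wire stem rises on its -x side (upper part at x = -18 mm) to a crook at the top, 128 mm up; a black straight grip leans out from the stem toward -x, its free end 155 mm up. It balances below the crook and hangs upright.
- small_cup_a: one of two like small cups: steel measuring cup, 80 g, bowl 42 mm across and 36 mm high, standing on the worktop. Origin: centre of its underside, z up, x away from its grip. A wire stem rises on its -x side (upper part at x = -18 mm) to a crook at the top, 128 mm up; a black straight grip leans out from the stem toward -x, its free end 155 mm up. It balances below the crook and hangs upright.
- small_cup_b: the other of the small cups: steel measuring cup, 80 g, bowl 42 mm across and 36 mm high, standing on the worktop. Origin: centre of its underside, z up, x away from its grip. A wire stem rises on its -x side (upper part at x = -18 mm) to a crook at the top, 128 mm up; a black straight grip leans out from the stem toward -x, its free end 155 mm up. It balances below the crook and hangs upright.
- big_cup_a_hook (a point): hook point of big_cup_a: underside of the crook's apex, 122 mm above the cup's underside on its axis (x = y = 0). The crook is 5.6 mm wire in the cup's xz plane, open downwards, 30 mm wide inside, its tip on the +x side 27 mm below the apex: lower it over the bar from above, stem on the robot's side.
- big_cup_b_hook (a point): hook point of big_cup_b: underside of the crook's apex, 122 mm above the cup's underside on its axis (x = y = 0). The crook is 5.6 mm wire in the cup's xz plane, open downwards, 30 mm wide inside, its tip on the +x side 27 mm below the apex: lower it over the bar from above, stem on the robot's side.
- small_cup_a_hook (a point): hook point of small_cup_a: underside of the crook's apex, 122 mm above the cup's underside on its axis (x = y = 0). The crook is 5.6 mm wire in the cup's xz plane, open downwards, 30 mm wide inside, its tip on the +x side 27 mm below the apex: lower it over the bar from above, stem on the robot's side.
- small_cup_b_hook (a point): hook point of small_cup_b: underside of the crook's apex, 122 mm above the cup's underside on its axis (x = y = 0). The crook is 5.6 mm wire in the cup's xz plane, open downwards, 30 mm wide inside, its tip on the +x side 27 mm below the apex: lower it over the bar from above, stem on the robot's side.
- big_cup_a_grip (a point): middle of the straight black grip of big_cup_a, at (-40, 0, 132) mm in the cup's frame. The grip is 14 mm wide along y, 10 mm thick, 52 mm long and leans 28 degrees from vertical toward the cup's -x. Pinch it across y.
- big_cup_b_grip (a point): middle of the straight black grip of big_cup_b, at (-40, 0, 132) mm in the cup's frame. The grip is 14 mm wide along y, 10 mm thick, 52 mm long and leans 28 degrees from vertical toward the cup's -x. Pinch it across y.
- small_cup_a_grip (a point): middle of the straight black grip of small_cup_a, at (-40, 0, 132) mm in the cup's frame. The grip is 14 mm wide along y, 10 mm thick, 52 mm long and leans 28 degrees from vertical toward the cup's -x. Pinch it across y.
- small_cup_b_grip (a point): middle of the straight black grip of small_cup_b, at (-40, 0, 132) mm in the cup's frame. The grip is 14 mm wide along y, 10 mm thick, 52 mm long and leans 28 degrees from vertical toward the cup's -x. Pinch it across y.
- salt_shaker: loose white salt shaker, 43 mm across, 73 mm high, bystander; origin centre of underside
- timer: loose kitchen timer, 62 mm across, 44 mm high, bystander; origin centre of underside
- tape_roll: loose roll of tape lying flat, 96 mm across, 25 mm high, bystander; origin centre of underside
- sink_plug: loose black sink plug, 52 mm across, 25 mm high, bystander; origin centre of underside

How it is judged (in metres and radians):
At the end, for the whole second after the job is handed in: Both big cups hang by their hooks in the two inner dips and both small cups in the two outer dips (hook point within 12 mm of its dip), cups within 0.25 rad of upright and slower than 0.08 m/s, and the bar is level within 0.03 rad (((distance between big_cup_a_hook and seat_left_inner below 0.012 m and distance between big_cup_b_hook and seat_right_inner below 0.012 m) or (distance between big_cup_b_hook and seat_left_inner below 0.012 m and distance between big_cup_a_hook and seat_right_inner below 0.012 m)) and ((distance between small_cup_a_hook and seat_left_outer below 0.012 m and distance between small_cup_b_hook and seat_right_outer below 0.012 m) or (distance between small_cup_b_hook and seat_left_outer below 0.012 m and distance between small_cup_a_hook and seat_right_outer below 0.012 m)) and value of joint rocker between -0.03 and 0.03 rad and angle between each of big_cup_a, big_cup_b, small_cup_a, small_cup_b's own z axis and vertical below 0.25 rad and linear speed of each of big_cup_a, big_cup_b, small_cup_a, small_cup_b below 0.08 m/s); the robot touches nothing.
It fails at once if the bar dips more than 0.14 rad to either side (two cups too many on one side, or pushed over) (value of joint rocker above 0.14 rad or value of joint rocker below -0.14 rad).
It fails at once if the salt shaker, timer, tape roll or sink plug is moved by more than 30 mm (distance of any of salt_shaker, timer, tape_roll, sink_plug from where it was at the start of the episode above 0.03 m).
It also fails if it takes over 72 s, if anything falls off the work surface, if the arm or the gripper's body presses on something with over 40 N, if the wrist force passes 120 N, or if a joint passes its speed limit or range.

ROBOT

A 6-joint arm with a two-finger parallel gripper is mounted at the origin on a cart in front of the work surface, level with it; the furniture and walls round the work are solid. World frame = base frame: x ahead of the robot, y to its left, z up, the work surface at z = 0. Lengths are in mm, angles in rad, forces in N, time in s.
With the tool pointing down it reaches from about 300 to 775 mm from the base axis. Payload 14.6 kg.
Tool frame: the origin (TCP) lies between the finger pads, 19 mm behind the fingertips; this is the grasp point; z points along the fingers, y is the line along which they close (so a half turn about z gives the same grasp; the last joint's range is limited). The gripper opens to 94 mm and grips with 3 to 60 N. Pads are 16 mm wide; open, the fingers measure 119 mm over their backs; the gripper's body (75 mm by 177 mm) begins 78 mm behind the grasp point.
Start: joints at [-1.24, 0.3, 1.521, -0, 1.321, -0.067], TCP at [213.057, -507.046, 224.246] pointing down, gripper open.
Joint ranges: [-3.03, 3.03], [-0.79, 2.21], [0.23, 2.52], [-1.04, 4.18], [0, 3.07], [-2.55, 2.55]. Speed limits (rad/s): [2.22, 2.22, 2.57, 3.14, 3.14, 3.14].

INTERFACE

Orientations are given as [roll, pitch, yaw] about the fixed x, y, z axes, in that order (R = Rz(yaw) Ry(pitch) Rx(roll)).
In Python, from cell import manip gives the robot as it stands.
- The arm moves only by the tool jog_arm, never from a script. Its argument "rows" is one flat list of numbers, 7 for each row, row after row: the shift along the world's x, y, z in cm, then the turn, a rotation vector about the world's x, y, z in rad, then the closure, from 0 (fully open) to 1 (shut). In form: [dx, dy, dz, rx, ry, rz, fingers, dx, dy, dz, rx, ry, rz, fingers, ...]. A call has 1 to 20 rows; each row shifts and turns the commanded pose from where the row before left it; what a row does not reach is not made up. A row lasts 1/12 s, in which the tool goes at most 41.7 mm and 7.16 degrees, less where a joint would pass 70% of its speed; a pose out of reach is approached as far as the arm can. A call with a gripper value outside its range is refused whole. The fingers move at their own pace and stop on an object; "newtons" is the grip in N (left out, the last holds). Time passes only in rows, so rows that do not move let the fingers close. It gives the time, the measured TCP pose, the force, the opening and the grip force at its end, in the units of the state.
- manip.read_state(): the state, without advancing time (a new reading comes with each control period).
- manip.camera(name): name is "scene" or "top" or "wrist"; returns (picture, depth): 420x560x3 uint8, blue, green, red; 420x560 float32, mm along the optical axis (not along the pixel's ray), 0 where there is no reading.
- manip.camera_model(name): a dict with "K" (3x3 intrinsics, pixels), "R" (3x3) and "t" (3): a world point X has camera coordinates R X + t. Camera axes: x right, y down, z forward; pixel columns grow to the right and rows downward; lengths in mm; the calibration is good to about 2 mm. A picture is of the moment at which its call begins: read the wrist's pose just before it. camera_model takes no time and is no camera call; for the wrist camera it gives the pose at the moment of the call.
- manip.sign_off(): hands the job in; it is judged then, once.
The state is a dict: "clock": time; "joints": joint angles; "qd": joint speeds; "effort": joint torques, N m; "eef_pos": TCP position; "eef_rot": TCP orientation; "wrist_force": force on the tool from outside, world axes, zero at the start; "moment": the same for the moment, N m; "finger_gap": finger opening in mm; "finger_force": force on a finger pad.
Only numpy, scipy, OpenCV 4.12 (cv2) and the standard library are available. Lean on these libraries where they do the work, as an engineer would, in place of code of your own. Each camera call takes 0.05 s, during which the arm holds its last target. There are 200 camera calls.

## Working session

There is one attempt and no reset: what is moved stays moved. The work goes in short steps, Python scripts to look and compute and a tool call to move; the robot and the scene stay as the last step left them, time stands still between calls to the robot, and variables do not carry over. Pictures are saved under pics/ and viewed, at most 10 in all, crops included, and the job is handed in when it is done.

Besides the shell and the picture viewer there is one more tool, called after "Emit:" as a command line: name --argument value ..., lists and objects as JSON in quotes. jog_arm: Moves the arm, as the interface text tells. Its arguments: {"type":"object","properties":{"rows":{"type":"array"},"newtons":{"type":"number"}},"required":["rows"]}

```bash
mkdir -p pics
python3 - <<'E'
from cell import manip
import cv2,numpy as np
s=manip.read_state();print(s)
for n in("scene","top"):
    p,d=manip.camera(n);cv2.imwrite(f"pics/{n}0.png",p);np.save(f"pics/{n}0.npy",d)
    m=manip.camera_model(n);np.savez(f"pics/{n}_cam.npz",**{k:m[k] for k in "KRt"});print(n,m)
a=cv2.imread("pics/scene0.png");b=cv2.imread("pics/top0.png")
E
```

```text
{'clock': 0.0, 'joints': array([-1.23959926e+00,  3.00459968e-01,  1.52160302e+00, -1.39587135e-05,
        1.32070703e+00, -6.66150736e-02]), 'qd': array([ 0.00167586,  0.00103333,  0.00104058,  0.00229068,  0.00121762,
       -0.00120386]), 'effort': array([-6.75796782e-04, -5.31808412e+01, -3.52740920e+01,  7.08032283e-02,
        2.43821600e-02, -1.43544225e-04]), 'eef_pos': array([ 212.97553685, -506.81752495,  223.68314963]), 'eef_rot': array([-3.14041701e+00, -6.48812358e-05,  3.97815561e-01]), 'wrist_force': array([-1.00483768, -0.35193834, -0.33089365]), 'moment': array([-0.01902005, -0.01483998,  0.02567652]), 'finger_force': 0.0, 'finger_gap': 94.00414796284652}
scene {'K': array([[510.69353389,   0.        , 285.89552661],
       [  0.        , 510.69353389, 216.52581206],
       [  0.        ,   0.        ,   1.        ]]), 'R': array([[ 0.2805614 ,  0.95981703,  0.00604733],
       [ 0.65551118, -0.18700075, -0.73166646],
       [-0.70113508,  0.20924146, -0.68163599]]), 't': array([-107.66024833, -240.88423242, 1687.86604808])}
top {'K': array([[536.90494549,   0.        , 282.27532421],
       [  0.        , 536.90494549, 199.53588331],
       [  0.        ,   0.        ,   1.        ]]), 'R': array([[ 0.02858843, -0.99950794, -0.01290675],
       [-0.99099241, -0.02665016, -0.13123952],
       [ 0.13083098,  0.01654242, -0.99126667]]), 't': array([ -60.56180028,  522.30202116, 1385.12142747])}
```

View pics/top0.png

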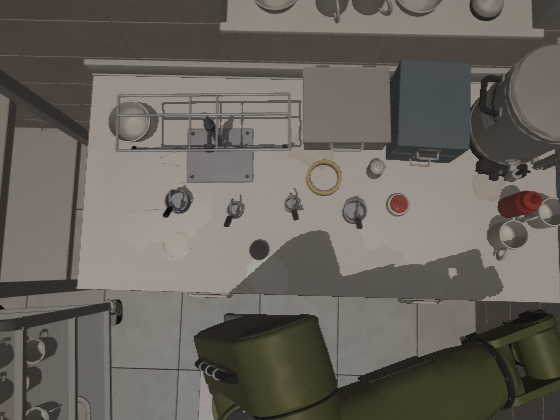

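View pics/scene0.png

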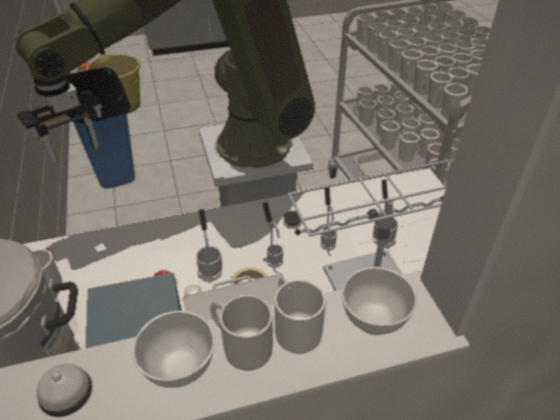

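The top view shows the cups at about (177,200) big, (235,208) small, (293,203) small and (355,210) big, with their grips toward the robot. The rack base is at (220,155) with the guard above it. The bystanders are the tape (323,177), salt (375,168), timer (398,204) and plug (260,248).

```bash
cat > h.py <<'E'
import numpy as np,cv2
def cam(n):
    c=np.load(f"pics/{n}_cam.npz");return c["K"],c["R"],c["t"]
def ray(c,u,v):
    K,R,t=c;d=R.T@np.linalg.solve(K,[u,v,1.]);return -R.T@t,d
def at_z(c,u,v,z):
    o,d=ray(c,u,v);return o+d*(z-o[2])/d[2]
def tri(obs):
    A=np.zeros((3,3));b=np.zeros(3)
    for c,u,v in obs:
        o,d=ray(c,u,v);d=d/np.linalg.norm(d);P=np.eye(3)-np.outer(d,d);A+=P;b+=P@o
    X=np.linalg.solve(A,b);return X
def proj(c,X):
    K,R,t=c;p=K@(R@np.asarray(X,float)+t);return p[:2]/p[2]
def cloud(c,d):
    K,R,t=c;v,u=np.mgrid[:420,:560];p=np.stack([(u-K[0,2])/K[0,0]*d,(v-K[1,2])/K[1,1]*d,d],-1)
    return (p-t)@R
E
python3 - <<'E'
from h import *
a=cv2.imread("pics/top0.png")[85:265,100:400];b=cv2.imread("pics/scene0.png")[155:305,180:460]
g=lambda i:np.clip(i*1.4,0,255).astype(np.uint8)
cv2.imwrite("pics/top_crop.png",cv2.resize(g(a),None,fx=2.66,fy=2.66,interpolation=cv2.INTER_CUBIC))
cv2.imwrite("pics/scene_crop.png",cv2.resize(g(b),None,fx=2.8,fy=2.8,interpolation=cv2.INTER_CUBIC))
c=cam("top");P=cloud(c,np.load("pics/top0.npy"))
for n,(u,v) in dict(bl=(177,200),sl=(235,208),sr=(293,203),br=(355,210)).items():
    Q=P[v-25:v+25,u-25:u+25].reshape(-1,3)
    for lo,hi in((20,60),(60,112),(112,122),(122,135),(135,145),(145,170)):
        q=Q[(Q[:,2]>lo)&(Q[:,2]<hi)]
        if len(q):print(n,lo,len(q),q.mean(0).round(1))
Q=P[90:185,112:300].reshape(-1,3)
for lo,hi in((0.5,20),(170,215),(270,310)):
    q=Q[(Q[:,2]>lo)&(Q[:,2]<hi)];print(lo,len(q),q.min(0).round(),q.max(0).round(),q.mean(0).round(1))
E
```

```text
bl 20 167 [513.7 229.2  40.2]
bl 60 29 [498.8 231.9  90. ]
bl 112 16 [500.2 230.7 117.7]
bl 122 36 [495.5 231.5 127.1]
bl 135 13 [473.1 231.5 140.1]
bl 145 29 [465.2 232.5 153.1]
sl 20 66 [492.7  77.5  34.2]
sl 60 14 [482.7  80.   98.4]
sl 112 25 [478.9  81.3 118.2]
sl 122 29 [480.1  80.7 126.7]
sl 135 11 [455.   81.4 141.2]
sl 145 32 [446.1  84.6 152.6]
sr 20 127 [541.2 -97.4  28.8]
sr 60 12 [500.5 -73.9 101.1]
sr 112 18 [502.6 -73.4 118.1]
sr 122 31 [501.3 -73.9 126.9]
sr 135 11 [475.9 -79.3 140.5]
sr 145 30 [466.5 -81.  154.4]
br 20 186 [ 512.9 -224.7   39.4]
br 60 17 [ 486.  -235.2   98.6]
br 112 18 [ 485.6 -234.6  117.2]
br 122 29 [ 484.7 -235.6  126.9]
br 135 12 [ 459.8 -232.7  139.4]
br 145 34 [ 450.2 -234.2  153.8]
0.5 8313 [558. -90.   1.] [836. 439.  20.] [677.9 153.    5.9]
170 423 [612. -56. 186.] [685. 309. 215.] [630.5 126.2 204.1]
270 1983 [587. -64. 270.] [729. 323. 300.] [662.4 129.6 292.2]
```

View pics/top_crop.png

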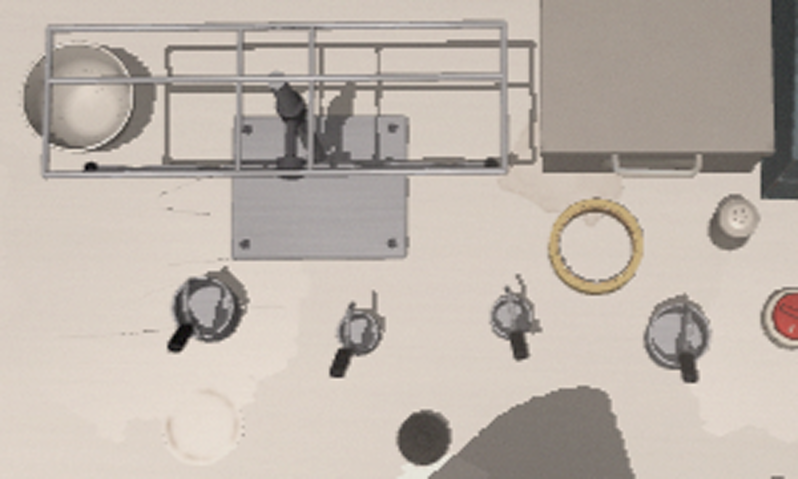

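View pics/scene_crop.png

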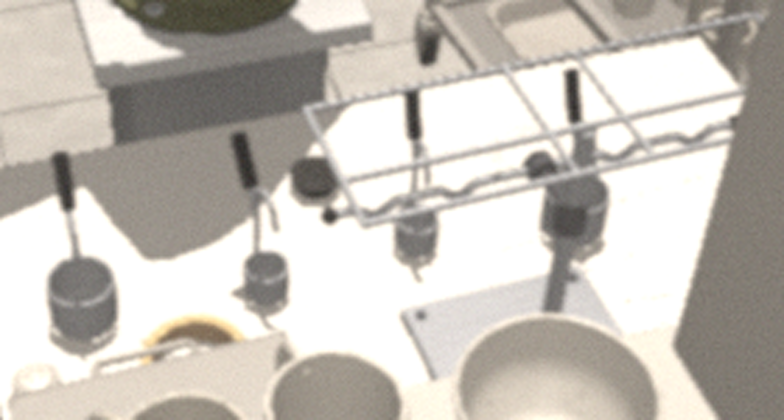

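The enlarged crops show the bar just under the guard's front wire, with ends at top-crop (91,167) and (492,162) and the right end at scene-crop (330,216). Each cup has a dark grip pointing toward the robot.

```bash
cat >> h.py <<'E'
from scipy.spatial.transform import Rotation as Ro
from scipy.optimize import least_squares
def tgt(yaw,lean=0.4887): return Ro.from_euler('z',yaw)*Ro.from_euler('y',-lean)*Ro.from_euler('x',np.pi)
def delta(pos,R,s=None):
    "cm and rotvec from the present pose to pos/R"
    if s is None:
        from cell import manip; s=manip.read_state()
    return ((np.array(pos)-s['eef_pos'])/10).round(2),(R*Ro.from_euler('xyz',s['eef_rot']).inv()).as_rotvec().round(3)
def fit_cup(Q,x0):
    "fit (x,y,yaw) to surface points of crook+grip (z>100): grip capsule and crook arc"
    th=np.linspace(0,np.pi,15)
    arc=np.c_[17.8*np.cos(th),0*th,107.2+17.8*np.sin(th)]
    def seg(p,a,b):
        t=np.clip((p-a)@(b-a)/((b-a)@(b-a)),0,1);return np.linalg.norm(p-a-t[:,None]*(b-a),axis=1)
    g0=np.array([-40,0,132.])+26*np.array([.469,0,-.883]);g1=np.array([-40,0,132.])-26*np.array([.469,0,-.883])
    def res(v):
        c,s=np.cos(v[2]),np.sin(v[2]);p=Q-[v[0],v[1],0];p=np.c_[c*p[:,0]+s*p[:,1],-s*p[:,0]+c*p[:,1],p[:,2]]
        dg=np.abs(seg(p,g0+[.469*5,0,-.883*5],g1-np.array([-.469,0,.883])*5)-5.5)
        da=np.min([np.abs(seg(p,arc[i],arc[i+1])-2.8) for i in range(14)],axis=0)
        return np.minimum(dg,da)
    return least_squares(res,x0,loss='soft_l1',f_scale=2,x_scale=[1,1,.03])
E
python3 - <<'E'
from h import *
t=cam("top");s=cam("scene")
T=lambda x,y:(100+x/2.66,85+y/2.66);S=lambda x,y:(180+x/2.8,155+y/2.8)
r=tri([(t,*T(492,162)),(s,*S(330,216))]);print("bar R end",r,proj(t,r)-T(492,162),proj(s,r)-S(330,216))
for z in(200,r[2]):
  L=at_z(t,*T(91,167),z);Rr=at_z(t,*T(492,162),z);print("bar",z,L,Rr,(L+Rr)/2,np.arctan2(-(L-Rr)[0],(L-Rr)[1]))
print("base corners z5",[at_z(t,*T(*p),5).round() for p in((232,259),(408,258),(409,115))])
for n,a,b in(("bl",(177,347),(62,0)),("sl",(338,373),(412,93)),("sr",(521,356),(240,136)),("br",(691,378),(61,156))):
  a_=at_z(t,*T(*a),155);print(n,"grip end",a_.round(1))
for n,a,b in (("sl",(338,373),(412,93)),("sr",(521,356),(240,136)),("br",(691,378),(61,156)),("bl",(177,347),(573,73))):
  r=tri([(t,*T(*a)),(s,*S(*b))]);print(n,r.round(1),(proj(t,r)-T(*a)).round(1))
P=cloud(t,np.load("pics/top0.npy"))
for n,(u,v) in dict(bl=(177,200),sl=(235,208),sr=(293,203),br=(355,210)).items():
    Q=P[v-25:v+25,u-25:u+25].reshape(-1,3);Q=Q[(Q[:,2]>105)&(Q[:,2]<165)]
    e=Q[Q[:,2]>145].mean(0);f=fit_cup(Q,[e[0]+52,e[1],0]);print(n,f.x.round(3),f.cost/len(Q))
E
```

```text
bar R end [630.08192102 -49.09803045 201.6739427 ] [-1.02479756 -0.30285959] [-1.16940454  0.0823622 ]
bar 200 [616.12405283 305.55301376 200.        ] [629.80702596 -51.51141305 200.        ] [622.9655394  127.02080035 200.        ] 0.038301998970595996
bar 201.67394269819206 [615.74898816 305.04699692 201.6739427 ] [629.41350167 -51.5357162  201.6739427 ] [622.58124492 126.75564036 201.6739427 ] 0.03830199897059625
base corners z5 [array([568., 214.,   5.]), array([573.,  34.,   5.]), array([723.,  38.,   5.])]
bl grip end [461.6 230.  155. ]
sl grip end [442.   82.8 155. ]
sr grip end [461.9 -82.1 155. ]
br grip end [ 446.2 -235.5  155. ]
sl [443.8  87.3 143.9] [-1.3 -0.4]
sr [463.3 -78.9 148.9] [-1.3 -0.3]
br [ 447.2 -232.9  150. ] [-1.4 -0.3]
bl [463.5 235.4 149.4] [-1.6 -0.6]
bl [ 5.13769e+02  2.31847e+02 -7.00000e-03] 0.9315426483777832
sl [ 4.94708e+02  7.96390e+01 -9.50000e-02] 0.7645714477084483
sr [ 5.14585e+02 -7.09880e+01  2.05000e-01] 1.0485628270542635
br [ 4.99476e+02 -2.35447e+02 -2.40000e-02] 0.9685431187657452
```

Run:
```python
from h import *
print(delta([389,-234.5,264],tgt(-0.024)))
```

```text
(array([17.6 , 27.23,  4.02]), array([ 0.09 , -0.484, -0.414]))
```

Emit:
jog_arm --rows '[1.76,2.72,0.4,0.009,-0.0484,-0.0414,0.5,1.76,2.72,0.4,0.009,-0.0484,-0.0414,0.5,1.76,2.72,0.4,0.009,-0.0484,-0.0414,0.5,1.76,2.72,0.4,0.009,-0.0484,-0.0414,0.5,1.76,2.72,0.4,0.009,-0.0484,-0.0414,0.5,1.76,2.72,0.4,0.009,-0.0484,-0.0414,0.5,1.76,2.72,0.4,0.009,-0.0484,-0.0414,0.5,1.76,2.72,0.4,0.009,-0.0484,-0.0414,0.5,1.76,2.72,0.4,0.009,-0.0484,-0.0414,0.5,1.76,2.72,0.4,0.009,-0.0484,-0.0414,0.5,0,0,0,0,0,0,0.5,0,0,0,0,0,0,0.5]' --newtons 25

```text
clock: 1.1
eef_pos: [389.2, -234.0, 264.4]
eef_rot: [3.139, -0.489, -0.021]
wrist_force: [0.1, -0.9, 1.2]
finger_gap: 47.0
finger_force: 0.0
```

```bash
cat > look.py <<'E'
import sys
from h import *
from cell import manip
n,x,y,yaw=sys.argv[1],*map(float,sys.argv[2:5])
m=manip.camera_model("wrist");p,d=manip.camera("wrist");cv2.imwrite(f"pics/w_{n}.png",p)
c=(m["K"],m["R"],m["t"]);np.savez(f"pics/w_{n}_cam.npz",K=c[0],R=c[1],t=c[2]);np.save(f"pics/w_{n}.npy",d)
P=cloud(c,d)[d>0];Q=P[(P[:,2]>105)&(P[:,2]<165)&(np.hypot(P[:,0]-x+20,P[:,1]-y)<50)]
s=manip.read_state();print(s['clock'],s['eef_pos'].round(1),len(Q))
Q=Q[::max(1,len(Q)//600)]
f=fit_cup(Q,[x,y,yaw]);v=f.x;print("fit",v.round(3),f.cost/len(Q),"zmax",Q[:,2].max())
g=np.array([v[0]-40*np.cos(v[2]),v[1]-40*np.sin(v[2]),132]);print("grip",g.round(1))
print("delta",*delta(g,tgt(v[2])))
E
python3 look.py br 499.5 -235.5 -0.024
```

```text
1.15 [ 389.  -235.   264.3] 381
fit [ 4.99680e+02 -2.34707e+02 -5.10000e-02] 0.3527238978989249 zmax 156.27722100208442
grip [ 459.7 -232.7  132. ]
delta [  7.07   0.23 -13.23] [ 0.002 -0.001 -0.028]
```

View pics/w_br.png

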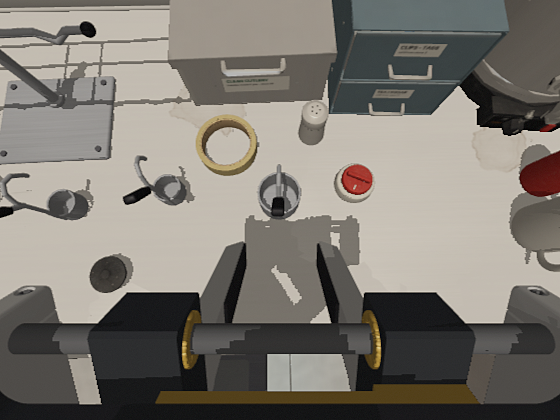

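The wrist view shows the grip at (278,207), centred between the fingers, and the fit agrees with the top camera to about 3 mm.

Emit:
jog_arm --rows '[1.41,0.05,-2.64,0,0,-0.0056,0.5,1.41,0.05,-2.64,0,0,-0.0056,0.5,1.41,0.05,-2.64,0,0,-0.0056,0.5,1.41,0.05,-2.64,0,0,-0.0056,0.5,1.41,0.05,-2.64,0,0,-0.0056,0.5,0,0,0,0,0,0,0.5,0,0,0,0,0,0,1,0,0,0,0,0,0,1,0,0,0,0,0,0,1,0,0,0,0,0,0,1,0,0,0,0,0,0,1,0,0,0,0,0,0,1]' --newtons 30

```text
clock: 2.15
eef_pos: [459.6, -233.0, 133.3]
eef_rot: [3.139, -0.49, -0.052]
wrist_force: [-2.5, -1.1, 6.1]
finger_gap: 13.7
finger_force: 30.0
```

Emit:
jog_arm --rows '[0,0,1.5,0,0,0,1,0,0,3,0,0,0,1,0,0,3.5,0,0,0,1,0,0,3.5,0,0,0,1,0,0,3.5,0,0,0,1,0,0,2.5,0,0,0,1,0.5,2.9,0,0,0,0.0087,1,0.5,2.9,0,0,0,0.0087,1,0.5,2.9,0,0,0,0.0087,1,0.5,2.9,0,0,0,0.0087,1,0.5,2.9,0,0,0,0.0087,1,0.5,2.9,0,0,0,0.0087,1,0.5,2.9,0,0,0,0.0087,1,0.5,2.9,0,0,0,0.0087,1,0.5,2.9,0,0,0,0.0087,1,0.5,2.9,0,0,0,0.0087,1,0,0,0,0,0,0,1,0,0,0,0,0,0,1]'

```text
clock: 3.65
eef_pos: [509.2, 58.6, 307.1]
eef_rot: [3.14, -0.488, 0.037]
wrist_force: [-0.7, -0.0, -1.9]
finger_gap: 13.9
finger_force: 30.0
```

```bash
cat > lk.py <<'E'
import sys
from h import *
from cell import manip
s=manip.read_state();m=manip.camera_model("wrist");p,d=manip.camera("wrist");n=sys.argv[1]
np.savez(f"pics/{n}_cam.npz",K=m["K"],R=m["R"],t=m["t"]);np.save(f"pics/{n}.npy",d)
cv2.imwrite(f"pics/{n}.png",cv2.resize(p,(800,600),interpolation=cv2.INTER_CUBIC));print(s['clock'],s['eef_pos'].round(1),s['eef_rot'].round(3))
E
python3 lk.py st1
```

```text
3.65 [509.2  58.6 307.1] [ 3.14  -0.488  0.037]
```

View pics/st1.png

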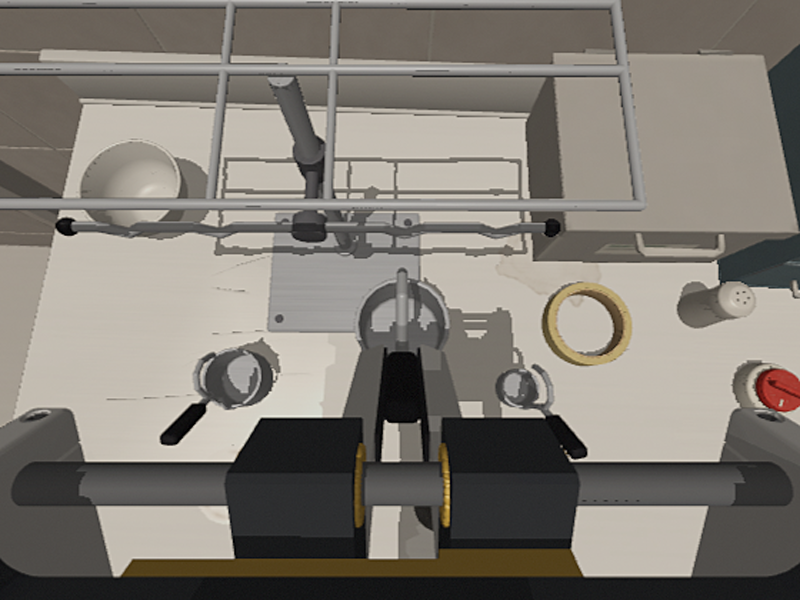

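The held cup's crook is at (402,275) and the bar runs from (66,226) to (552,228), clear of the guard wire. Next I fit the bar from depth.

```bash
cat > bar.py <<'E'
import sys
from h import *
n=sys.argv[1];c=cam(n);d=np.load(f"pics/{n}.npy");P=cloud(c,d);
Q=P[(d>0)&(P[...,2]>165)&(P[...,2]<235)&(abs(P[...,0]-623)<25)]
print(len(Q))
for y in range(-60,320,10):
    q=Q[abs(Q[:,1]-y)<5]
    if len(q):print(y,len(q),np.median(q,0).round(1),q[:,2].max().round(1))
E
python3 bar.py st1
python3 - <<'E'
from h import *
c=cam("st1");d=np.load("pics/st1.npy");P=cloud(c,d);s=[509.2,58.6,307.1]
L=P-s;m=(d>0)&(L[...,0]>5)&(L[...,0]<70)&(abs(L[...,1])<20)&(L[...,2]>-30)&(L[...,2]<10)
q=L[m];print("crook",len(q),q[q[:,2]>-12].mean(0),q[:,2].max(),q.min(0),q.max(0))
for u,v in((66,226),(552,228)):print(at_z(c,u*.7,v*.7,200))
E
```

```text
3218
-50 83 [625.4 -48.4 204.3] 206.9
-40 96 [626.3 -41.8 202.4] 206.7
-30 65 [625.6 -29.9 202. ] 205.0
-20 88 [625.6 -20.1 198.4] 204.3
-10 72 [625.1 -10.7 192.9] 197.0
0 64 [6.245e+02 3.000e-01 1.981e+02] 202.6
10 75 [624.5  10.5 202.2] 204.4
20 73 [624.6  19.9 202. ] 204.0
30 78 [624.2  29.7 202. ] 204.3
40 79 [623.7  39.9 202.3] 204.4
50 72 [622.9  50.  198.3] 204.0
60 76 [622.7  59.9 193. ] 196.3
70 72 [622.1  70.  198.1] 203.9
80 79 [622.3  80.2 202.2] 204.3
90 74 [622.1  90.3 202.4] 203.7
100 75 [621.6 100.  202.1] 204.7
110 78 [621.2 109.8 202.3] 204.3
120 190 [619.9 120.7 206. ] 211.4
130 267 [619.6 129.8 210.3] 213.5
140 127 [618.6 138.7 206.6] 212.3
150 75 [619.7 150.  202.2] 204.5
160 77 [619.3 160.  202.2] 203.9
170 76 [619.2 169.8 202.3] 204.7
180 75 [618.8 179.9 202. ] 204.0
190 58 [617.6 189.6 198.1] 202.4
200 71 [617.7 201.  192.8] 196.0
210 101 [617.7 210.  198.1] 204.9
220 78 [617. 220. 202.] 204.9
230 74 [617.1 230.  202.1] 204.0
240 78 [616.5 239.9 202.2] 203.9
250 73 [616.  249.6 202.4] 204.1
260 48 [614.8 259.4 197.5] 202.8
270 76 [615.4 271.4 192.7] 196.1
280 110 [615.5 279.9 198.3] 203.8
290 73 [614.9 289.9 202.2] 204.0
300 108 [614.4 302.2 202.5] 206.1
310 84 [613.6 307.3 204.5] 207.5
crook 1344 [16.66398115  0.14402512 -2.83916546] 9.921343055337957 [  5.12878227 -19.14536544 -29.97991833] [59.61056784 18.95052939  9.92134306]
[615.30295975 308.63096724 200.        ]
[627.09747095 -47.88589906 200.        ]
```

Emit:
jog_arm --rows '[0,0,-1.8,0,0,0,1,0,0,-1.8,0,0,0,1,0.5,0,-1.8,0,0,0,1,1.5,0,0,0,0,0,1,2,0,0,0,0,0,1,2,0,0,0,0,0,1,1.4,0,0,0,0,0,1,0,0,-0.5,0,0,0,1,0,0,-1.2,0,0,0,1,0,0,-1.2,0,0,0,1,0,0,-1,0,0,0,1,0,0,-0.5,0,0,0,1,0,0,-0.3,0,0,0,1,0,0,-0.3,0,0,0,1,0,0,-0.2,0,0,0,1,0,0,-0.2,0,0,0,1,0,0,0,0,0,0,1,0,0,0,0,0,0,1]'

```text
clock: 5.2
eef_pos: [583.8, 57.6, 199.7]
eef_rot: [3.14, -0.49, 0.035]
wrist_force: [0.8, 1.1, 1.1]
finger_gap: 13.8
finger_force: 30.0
```

```bash
python3 lk.py st2; python3 bar.py st2
```

```text
5.2 [583.8  57.6 199.7] [ 3.14  -0.49   0.035]
2234
-50 6 [633.8 -45.7 184.3] 185.3
-40 3 [633.9 -44.1 183.6] 184.0
40 16 [598.8  43.  193.2] 194.8
50 51 [599.5  48.9 189. ] 194.3
60 331 [611.   58.4 183.3] 191.7
70 39 [599.4  68.4 190.5] 195.1
80 31 [626.5  80.4 196.4] 198.4
90 33 [625.8  90.2 197.7] 199.9
100 48 [625.6 100.  198.8] 201.0
110 50 [624.8 109.8 200.2] 201.9
120 241 [625.6 121.  207.2] 211.6
130 563 [636.1 128.8 203.8] 213.5
140 8 [641.2 135.3 201.7] 201.8
150 78 [622.8 150.2 204.4] 206.3
160 93 [622.3 160.  205.9] 207.8
170 106 [621.9 169.9 206.8] 208.5
180 109 [621.2 179.9 208. ] 209.7
190 36 [621.1 189.5 205.7] 209.3
200 51 [621.5 202.5 200.5] 204.3
210 186 [620.5 210.9 208.1] 212.9
220 146 [619.4 219.7 212.1] 213.9
230 9 [621.  226.1 211.7] 212.5
```

View pics/st2.png

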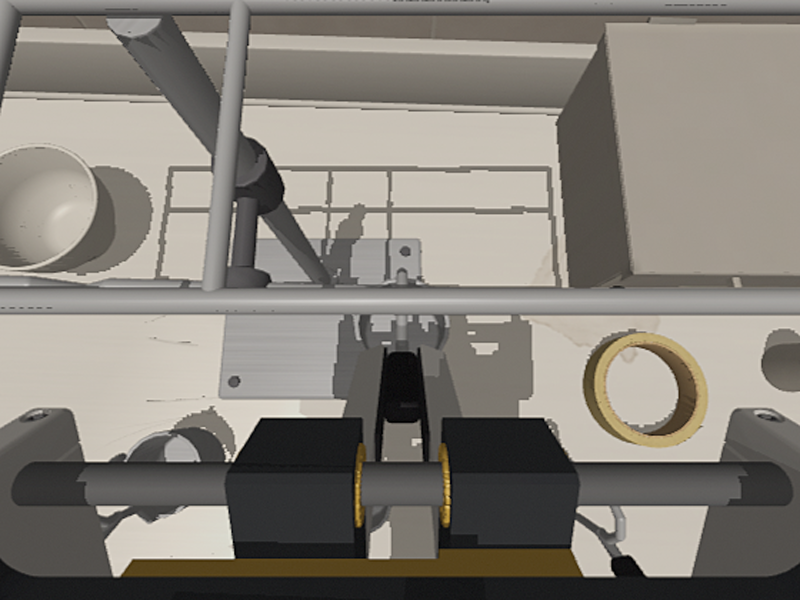

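The crook at (402,275) is over the bar, and the depth slope shows the bar at about 0.11 rad, slightly past equilibrium. I'll raise 2.5 mm, release, and back off along the grip.

Emit:
jog_arm --rows '[0,0,0.15,0,0,0,1,0,0,0.1,0,0,0,1,0,0,0,0,0,0,0.8,0,0,0,0,0,0,0.6,0,0,0,0,0,0,0.6,0,0,0,0,0,0,0.6,-0.47,0,0.88,0,0,0,0.6,-0.94,0,1.77,0,0,0,0.6,-1.2,0,2.2,0,0,0,0.6,-1.5,0,2.8,0,0,0,0.6,-1.5,0,2.8,0,0,0,0.6,-3,0,0,0,0,0,0.6,-3,0,0,0,0,0,0.6,0,0,0,0,0,0,0.6]'

```text
clock: 6.42
eef_pos: [464.1, 57.6, 307.5]
eef_rot: [3.14, -0.491, 0.035]
wrist_force: [-0.3, 0.4, -0.6]
finger_gap: 37.6
finger_force: 0.0
```

```bash
python3 lk.py st3; python3 bar.py st3 | awk 'NR%2==0'
python3 - <<'E'
from h import *
print(delta([514-40-70.4,231.8,264],tgt(-0.007)))
E
```

```text
6.4167 [464.1  57.6 307.5] [ 3.14  -0.491  0.035]
-50 73 [625.2 -48.  189.9] 192.3
-30 68 [625.6 -30.1 189.4] 191.3
-10 69 [624.7 -10.4 181.5] 184.2
10 65 [623.9   9.9 192.6] 194.5
30 63 [623.5  29.9 194.5] 196.3
50 72 [622.7  49.6 192. ] 196.7
70 79 [621.9  69.6 193. ] 199.6
90 68 [621.5  90.1 199. ] 201.3
110 68 [620.8 110.  200.5] 203.1
130 330 [621.5 129.9 204.7] 213.1
150 74 [619.2 150.  203.9] 205.8
170 77 [618.7 170.  205.1] 207.7
190 61 [617.5 190.2 202.4] 206.8
210 101 [617.7 209.8 204.3] 210.8
230 78 [616.5 229.7 210.1] 212.8
250 80 [615.9 250.  211.8] 213.8
270 81 [614.8 271.5 203.9] 207.9
290 81 [614.6 289.5 214.9] 217.0
310 78 [613.  307.6 218.4] 221.1
(array([-6.23, 17.43, -4.37]), array([ 0.001,  0.003, -0.041]))
```

View pics/st3.png

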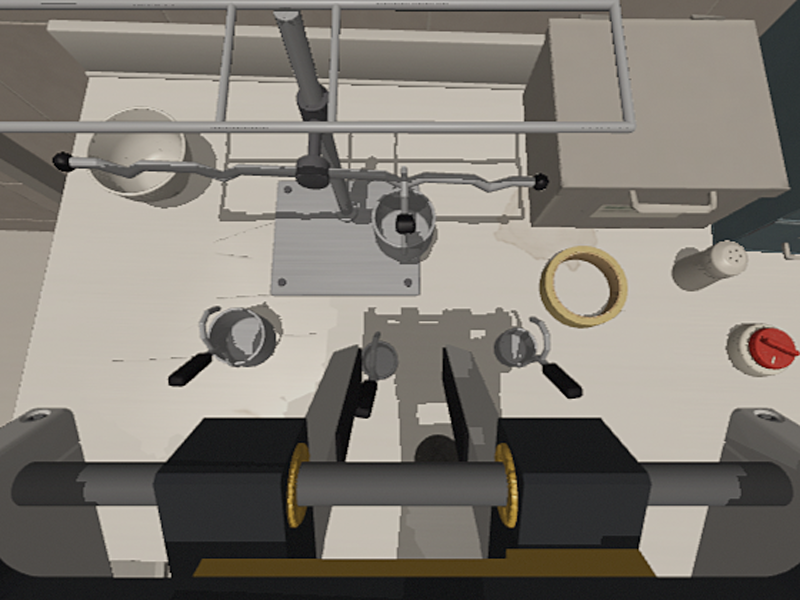

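The big cup hangs upright at (404,200) and the bar is tilted 0.08 as expected. Next is the left big cup.

Emit:
jog_arm --rows '[-1.24,3.48,-0.88,0,0,-0.008,0.5,-1.24,3.48,-0.88,0,0,-0.008,0.5,-1.24,3.48,-0.88,0,0,-0.008,0.5,-1.24,3.48,-0.88,0,0,-0.008,0.5,-1.24,3.48,-0.88,0,0,-0.008,0.5,0,0,0,0,0,0,0.5,0,0,0,0,0,0,0.5]'

```text
clock: 7.05
eef_pos: [404.9, 233.3, 261.8]
eef_rot: [3.139, -0.488, -0.001]
wrist_force: [0.6, -0.1, -0.4]
finger_gap: 46.7
finger_force: 0.0
```

```bash
python3 look.py bl 513.8 231.8 -0.007
```

```text
7.1 [405.5 232.  262.2] 387
fit [ 5.14534e+02  2.34556e+02 -2.60000e-02] 0.34112261717700054 zmax 156.33710100604102
grip [474.5 235.6 132. ]
delta [  6.9    0.35 -13.02] [ 0.002 -0.001 -0.022]
```

Emit:
jog_arm --rows '[1.38,0.07,-2.6,0,0,-0.0044,0.5,1.38,0.07,-2.6,0,0,-0.0044,0.5,1.38,0.07,-2.6,0,0,-0.0044,0.5,1.38,0.07,-2.6,0,0,-0.0044,0.5,1.38,0.07,-2.6,0,0,-0.0044,0.5,0,0,0,0,0,0,0.5,0,0,0,0,0,0,1,0,0,0,0,0,0,1,0,0,0,0,0,0,1,0,0,0,0,0,0,1,0,0,0,0,0,0,1,0,0,1,0,0,0,1,0,0,3,0,0,0,1,0,0,3.5,0,0,0,1,0,0,3.5,0,0,0,1,0,0,2.5,0,0,0,1,0,0,0,0,0,0,1,0,0,0,0,0,0,1]'

```text
clock: 8.6
eef_pos: [474.3, 235.2, 268.9]
eef_rot: [-3.141, -0.491, -0.028]
wrist_force: [-0.3, 0.2, -2.4]
finger_gap: 14.2
finger_force: 30.0
```

```bash
cat > held.py <<'E'
import sys
from h import *
from cell import manip
s=manip.read_state();m=manip.camera_model("wrist");p,d=manip.camera("wrist");c=(m["K"],m["R"],m["t"])
P=cloud(c,d)[d>0]-s['eef_pos'];P=Ro.from_euler('z',-float(sys.argv[3])).apply(P)
q=P[(P[:,0]>28)&(P[:,0]<70)&(abs(P[:,1])<12)&(P[:,2]>-35)&(P[:,2]<12)]
print("pos",s['eef_pos'].round(1),s['eef_rot'].round(3))
if len(q):print("crook n",len(q),"mean",q.mean(0).round(1),"z98",np.percentile(q[:,2],98).round(1),"x",np.percentile(q[:,0],[2,98]).round(1))
x,y=float(sys.argv[1]),float(sys.argv[2])
print("delta",*delta([x,y,250],tgt(0.034)))
E
python3 held.py 579.5 198.6 -0.026
```

```text
pos [474.3 235.2 268.9] [-3.141 -0.491 -0.028]
crook n 303 mean [ 40.6  -0.4 -12.7] z98 -8.0 x [28.3 58.3]
delta [10.55 -3.63 -1.71] [ 0.001 -0.     0.062]
```

Emit:
jog_arm --rows '[1,-0.9,0,0,0,0.015,1,2,-0.9,0,0,0,0.015,1,2.5,-0.9,0,0,0,0.016,1,2.5,-0.9,0,0,0,0.016,1,1.5,0,0,0,0,0,1,1,0,0,0,0,0,1,0,0,-0.8,0,0,0,1,0,0,-1.5,0,0,0,1,0,0,-1.5,0,0,0,1,0,0,-1,0,0,0,1,0,0,-0.5,0,0,0,1,0,0,-0.3,0,0,0,1,0,0,-0.2,0,0,0,1,0,0,-0.2,0,0,0,1,0,0,-0.2,0,0,0,1,0,0,0,0,0,0,1,0,0,0,0,0,0,1]'

```text
clock: 10.07
eef_pos: [579.6, 199.0, 205.6]
eef_rot: [3.14, -0.489, 0.035]
wrist_force: [0.1, 1.3, -0.0]
finger_gap: 13.8
finger_force: 30.0
```

```bash
python3 lk.py st4; python3 bar.py st4
```

```text
10.0667 [579.6 199.  205.6] [ 3.14  -0.489  0.035]
4367
20 29 [627.6  23.9 204.5] 206.1
30 130 [625.5  29.8 204.9] 207.3
40 129 [625.5  39.9 204.6] 206.8
50 182 [625.6  49.9 201.3] 205.7
60 750 [612.4  62.  185.6] 201.6
70 46 [624.5  69.8 200.2] 203.1
80 124 [624.   80.  203.8] 205.2
90 125 [623.7  89.9 203.8] 205.3
100 130 [623.6  99.9 203.5] 205.1
110 125 [623.2 109.9 203.2] 205.1
120 58 [623.4 117.4 203.5] 208.2
130 272 [636.3 133.4 204. ] 213.4
140 392 [625.3 138.4 206.5] 212.1
150 108 [621.8 150.2 202.2] 204.3
160 110 [621.5 160.1 202.1] 203.7
170 104 [621.2 169.9 201.8] 203.4
180 111 [620.9 180.2 201.7] 203.0
190 87 [621.2 189.2 198.2] 203.0
200 320 [620.3 199.9 190.4] 198.6
210 84 [620.4 210.7 197.6] 201.4
220 108 [619.7 219.9 200.8] 202.1
230 108 [619.4 230.1 200.5] 202.4
240 107 [619.2 240.1 200.3] 201.9
250 105 [619.  250.1 200. ] 201.5
260 53 [618.6 259.  197.5] 200.9
270 45 [619.3 271.5 190. ] 193.0
280 100 [618.3 281.  195.9] 200.8
290 88 [617.4 290.  199.3] 200.7
300 124 [617.5 301.9 199.1] 202.1
310 113 [617.8 308.1 201.1] 204.0
```

The bar is nearly level at -0.02 rad, so I release here and move on to the right small cup.

Emit:
jog_arm --rows '[0,0,0.1,0,0,0,0.8,0,0,0,0,0,0,0.6,0,0,0,0,0,0,0.6,0,0,0,0,0,0,0.6,-0.47,0,0.88,0,0,0,0.6,-0.94,0,1.77,0,0,0,0.6,-1.2,0,2.2,0,0,0,0.6,-1.5,0,2.8,0,0,0,0.6,-1.5,0,2.8,0,0,0,0.6,-1.3,-3.25,-0.52,0,0,0.019,0.5,-1.3,-3.25,-0.52,0,0,0.019,0.5,-1.3,-3.25,-0.52,0,0,0.019,0.5,-1.3,-3.25,-0.52,0,0,0.019,0.5,-1.3,-3.25,-0.52,0,0,0.019,0.5,-1.3,-3.25,-0.52,0,0,0.019,0.5,-1.3,-3.25,-0.52,0,0,0.019,0.5,-1.3,-3.25,-0.52,0,0,0.019,0.5,-1.3,-3.25,-0.52,0,0,0.019,0.5,0,0,0,0,0,0,0.5,0,0,0,0,0,0,0.5]'

```text
clock: 11.78
eef_pos: [405.7, -95.3, 264.4]
eef_rot: [3.14, -0.489, 0.201]
wrist_force: [0.4, 1.0, 0.1]
finger_gap: 47.1
finger_force: 0.0
```

```bash
python3 look.py sr 514.6 -71 0.205; python3 bar.py w_sr|awk 'NR%3==0'
```

```text
11.8333 [406.2 -94.  264.5] 378
fit [ 5.15287e+02 -6.85100e+01  2.13000e-01] 0.330807379123057 zmax 156.7610829094309
grip [476.2 -77.  132. ]
delta [  7.     1.71 -13.25] [0.001 0.001 0.01 ]
-40 100 [625.  -40.3 202.1] 207.1
-10 92 [624.2  -9.8 192. ] 195.8
20 96 [623.2  20.2 201.9] 204.1
50 88 [621.5  50.  196.7] 203.0
80 95 [621.1  80.  201.7] 204.7
110 90 [620.1 110.  201.6] 203.9
140 97 [614.  137.9 201.3] 210.5
170 94 [618.2 170.  201.6] 204.1
200 359 [611.1 198.  188.6] 199.6
230 18 [614.7 228.3 198.5] 201.1
```

View pics/w_sr.png

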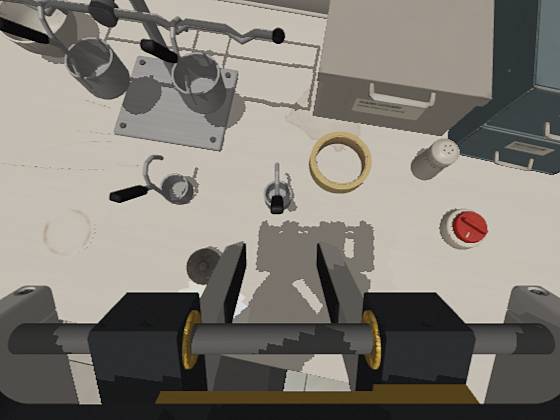

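Both big cups hang on a level bar at (95,65) and (195,80), and the small cup's grip is centred at (277,205).

Emit:
jog_arm --rows '[1.4,0.34,-2.65,0,0,0.002,0.5,1.4,0.34,-2.65,0,0,0.002,0.5,1.4,0.34,-2.65,0,0,0.002,0.5,1.4,0.34,-2.65,0,0,0.002,0.5,1.4,0.34,-2.65,0,0,0.002,0.5,0,0,0,0,0,0,0.5,0,0,0,0,0,0,1,0,0,0,0,0,0,1,0,0,0,0,0,0,1,0,0,0,0,0,0,1,0,0,0,0,0,0,1,0,0,1,0,0,0,1,0,0,3,0,0,0,1,0,0,3.5,0,0,0,1,0,0,3.5,0,0,0,1,0,0,2,0,0,0,1,0,0,0,0,0,0,1,0,0,0,0,0,0,1]'

```text
clock: 13.33
eef_pos: [476.3, -76.7, 262.7]
eef_rot: [3.138, -0.49, 0.216]
wrist_force: [-0.3, -0.9, -1.2]
finger_gap: 13.8
finger_force: 30.0
```

```bash
python3 held.py 586 -11.4 0.213
python3 - <<'E'
from h import *
P=cloud(cam("top"),np.load("pics/top0.npy"));Q=P[60:170,300:395].reshape(-1,3)
q=Q[(Q[:,2]>30)&(Q[:,2]<400)];print("box",np.percentile(q,[2,50,98],axis=0).round())
print(P[72:150:12,310].round(),P[110,340].round())
E
```

```text
pos [476.3 -76.7 262.7] [ 3.138 -0.49   0.216]
crook n 303 mean [ 40.7  -0.5 -12.8] z98 -8.4 x [28.3 57.9]
delta [11.01  6.52 -1.13] [ 0.001 -0.    -0.181]
box [[ 642. -327.   44.]
 [ 760. -211.  117.]
 [ 899.  -96.  124.]]
[[ 845. -109.  117.]
 [ 813. -110.  116.]
 [ 781. -110.  118.]
 [ 749. -111.  117.]
 [ 718. -112.  116.]
 [ 687. -113.  117.]
 [ 667. -115.   70.]] [ 747. -188.  114.]
```

Emit:
jog_arm --rows '[0.7,1.63,0,0,0,-0.045,1,1.1,1.63,0,0,0,-0.045,1,1.3,1.63,0,0,0,-0.045,1,1.6,1.63,0,0,0,-0.046,1,2.1,0,0,0,0,0,1,2.2,0,0,0,0,0,1,2,0,0,0,0,0,1,0,0,-0.8,0,0,0,1,0,0,-1.5,0,0,0,1,0,0,-1.5,0,0,0,1,0,0,-1,0,0,0,1,0,0,-0.5,0,0,0,1,0,0,-0.3,0,0,0,1,0,0,-0.3,0,0,0,1,0,0,-0.3,0,0,0,1,0,0,-0.3,0,0,0,1,0,0,0,0,0,0,1,0,0,0,0,0,0,1]'

```text
clock: 14.88
eef_pos: [586.4, -11.3, 196.6]
eef_rot: [3.14, -0.489, 0.035]
wrist_force: [-0.0, 1.6, 0.2]
finger_gap: 13.8
finger_force: 30.0
```

```bash
python3 lk.py st5; python3 bar.py st5
```

```text
14.8833 [586.4 -11.3 196.6] [ 3.14  -0.489  0.035]
2601
-50 14 [633.1 -47.1 188.5] 189.1
-40 6 [633.2 -43.9 187.4] 188.4
-30 42 [599.9 -27.2 192.9] 196.3
-20 111 [600.4 -20.5 188.6] 197.2
-10 345 [612.3 -10.5 178.8] 185.9
0 102 [ 6.002e+02 -6.000e-01  1.901e+02] 195.7
10 11 [599.3   5.9 193. ] 194.2
30 3 [629.   34.4 192.3] 192.7
40 16 [628.6  40.5 192.9] 194.4
50 7 [598.9  54.3 180.2] 192.6
60 453 [612.1  59.6 180.5] 192.4
70 9 [626.9  72.9 194.2] 195.8
80 37 [626.4  79.9 197.4] 199.3
90 37 [625.8  90.5 198.6] 200.1
100 54 [625.5 100.4 199.4] 201.4
110 51 [624.8 110.1 200.5] 203.0
120 347 [626.1 120.4 206.5] 211.8
130 760 [635.3 128.3 203.7] 213.4
140 62 [624.1 137.7 209.3] 211.3
150 81 [623.1 150.3 204. ] 205.7
160 53 [622.6 157.8 204.6] 205.9
```

Emit:
jog_arm --rows '[0,0,0.1,0,0,0,0.85,0,0,0,0,0,0,0.7,0,0,0,0,0,0,0.7,0,0,0,0,0,0,0.7,-0.47,0,0.88,0,0,0,0.7,-0.94,0,1.77,0,0,0,0.7,-1.2,0,2.2,0,0,0,0.7,-1.5,0,2.8,0,0,0,0.7,-1.5,0,2.8,0,0,0,0.7,-2.42,1.68,-0.63,0,0,-0.022,0.5,-2.42,1.68,-0.63,0,0,-0.022,0.5,-2.42,1.68,-0.63,0,0,-0.022,0.5,-2.42,1.68,-0.63,0,0,-0.022,0.5,-2.42,1.68,-0.63,0,0,-0.022,0.5,-2.42,1.68,-0.63,0,0,-0.022,0.5,0,0,0,0,0,0,0.5,0,0,0,0,0,0,0.5]'

```text
clock: 16.35
eef_pos: [384.4, 90.2, 264.9]
eef_rot: [3.141, -0.49, -0.095]
wrist_force: [0.6, 0.2, -0.1]
finger_gap: 47.0
finger_force: 0.0
```

```bash
python3 look.py sl 494.7 79.6 -0.095; python3 bar.py w_sl
```

```text
16.4 [385.2  89.6 265. ] 381
fit [ 4.95413e+02  8.30950e+01 -8.60000e-02] 0.34408621690981434 zmax 157.68473513795473
grip [455.6  86.5 132. ]
delta [  7.04  -0.31 -13.3 ] [0.001 0.001 0.011]
4846
-50 84 [624.  -48.1 190.2] 194.3
-40 114 [624.8 -41.9 189.1] 192.9
-30 84 [624.7 -29.9 189.4] 191.7
-20 100 [624.5 -20.  186.8] 191.1
-10 235 [621.1  -8.2 181.9] 188.9
0 89 [ 6.232e+02 -1.000e-01  1.859e+02] 192.4
10 94 [623.4  10.1 192.6] 195.1
20 82 [622.9  20.1 193.5] 196.2
30 92 [622.8  30.2 194.1] 197.1
40 89 [622.3  40.  194.7] 197.6
50 99 [622.   49.9 191.7] 196.9
60 193 [620.2  61.2 188.3] 194.1
70 100 [621.   70.1 191.9] 198.3
80 97 [620.9  80.  197.9] 200.3
90 90 [620.6  90.  198.7] 201.5
100 94 [620.1 100.3 199.5] 201.9
110 94 [619.8 109.8 200.2] 203.0
120 231 [616.4 121.3 204.3] 211.0
130 421 [615.6 129.9 204.6] 213.0
140 209 [615.2 138.5 204.1] 211.1
150 102 [618.7 149.9 203.3] 205.4
160 98 [618.3 160.  204.1] 206.6
170 105 [618.  169.7 204.5] 207.1
180 100 [617.3 180.1 205.5] 207.8
190 99 [616.9 190.  201.6] 206.8
200 292 [612.7 198.7 197.6] 205.1
210 135 [616.3 210.  203.4] 209.9
220 107 [616.  220.  208.8] 211.0
230 110 [615.8 230.  209.3] 211.6
240 107 [615.6 240.1 210. ] 212.5
250 115 [615.2 250.1 210.8] 212.8
260 99 [614.4 260.2 206.5] 211.8
270 119 [614.5 271.3 202.3] 207.5
280 160 [614.1 280.  209.2] 215.8
290 115 [613.6 290.  213.9] 216.1
300 175 [613.2 302.  215.1] 220.7
310 117 [611.1 307.5 216.7] 220.0
```

Emit:
jog_arm --rows '[1.41,-0.06,-2.66,0,0,0.002,0.5,1.41,-0.06,-2.66,0,0,0.002,0.5,1.41,-0.06,-2.66,0,0,0.002,0.5,1.41,-0.06,-2.66,0,0,0.002,0.5,1.41,-0.06,-2.66,0,0,0.002,0.5,0,0,0,0,0,0,0.5,0,0,0,0,0,0,1,0,0,0,0,0,0,1,0,0,0,0,0,0,1,0,0,0,0,0,0,1,0,0,0,0,0,0,1,0,0,1,0,0,0,1,0,0,3,0,0,0,1,0,0,3.5,0,0,0,1,0,0,3.5,0,0,0,1,0,0,3.3,0,0,0,1,0,0,0,0,0,0,1,0,0,0,0,0,0,1]'

```text
clock: 17.9
eef_pos: [455.7, 86.6, 276.1]
eef_rot: [3.141, -0.493, -0.088]
wrist_force: [-0.3, -0.2, -1.0]
finger_gap: 13.8
finger_force: 30.0
```

```bash
python3 held.py 576.5 268.6 -0.086
```

```text
pos [455.7  86.6 276.1] [ 3.141 -0.493 -0.088]
crook n 298 mean [ 40.6  -0.3 -12.2] z98 -8.0 x [28.6 57.3]
delta [12.13 18.21 -2.43] [0.001 0.001 0.122]
```

Emit:
jog_arm --rows '[0.5,3.03,0,0,0,0.02,1,0.5,3.03,0,0,0,0.02,1,0.5,3.03,0,0,0,0.02,1,0.5,3.03,0,0,0,0.02,1,0.5,3.03,0,0,0,0.02,1,0.5,3.05,0,0,0,0.022,1,0,0,0,0,0,0,1,1.5,0,0,0,0,0,1,2.2,0,0,0,0,0,1,2.2,0,0,0,0,0,1,2,0,0,0,0,0,1,1.2,0,0,0,0,0,1,0,0,0,0,0,0,1,0,0,0,0,0,0,1]'

```text
clock: 19.12
eef_pos: [576.1, 267.9, 272.3]
eef_rot: [3.139, -0.486, 0.035]
wrist_force: [-0.3, 0.1, -0.5]
finger_gap: 13.7
finger_force: 30.0
```

Emit:
jog_arm --rows '[0,0,-0.8,0,0,0,1,0,0,-1.5,0,0,0,1,0,0,-1.5,0,0,0,1,0,0,-1.2,0,0,0,1,0,0,-0.5,0,0,0,1,0,0,-0.3,0,0,0,1,0,0,-0.3,0,0,0,1,0,0,-0.3,0,0,0,1,0,0,-0.2,0,0,0,1,0,0,0,0,0,0,1,0,0,0,0,0,0,1]'

```text
clock: 20.03
eef_pos: [576.7, 268.5, 208.5]
eef_rot: [3.141, -0.489, 0.035]
wrist_force: [0.1, 1.5, -0.9]
finger_gap: 13.9
finger_force: 30.0
```

```bash
python3 lk.py st6; python3 bar.py st6
```

```text
20.0333 [576.7 268.5 208.5] [ 3.141 -0.489  0.035]
4138
60 202 [638.5  62.6 170.8] 180.1
90 77 [624.   91.1 202.5] 203.8
100 109 [623.6  99.9 202.8] 204.0
110 106 [623.2 110.  202.6] 204.2
120 60 [622.9 121.9 208.5] 211.1
130 566 [632.  131.8 205. ] 213.0
140 539 [626.1 138.3 205.5] 212.8
150 107 [621.7 150.4 202.9] 204.4
160 109 [621.4 160.1 203.1] 204.5
170 121 [621.2 169.9 202.9] 204.7
180 122 [621.1 180.  203. ] 204.6
190 122 [621.  189.4 200.2] 204.4
200 443 [620.6 201.6 189.4] 199.8
210 65 [620.2 210.8 199.6] 204.0
220 120 [619.4 220.  203.3] 205.1
230 123 [619.1 230.  203.4] 205.4
240 122 [618.8 239.9 203.3] 204.8
250 125 [618.4 250.2 203.3] 205.4
260 94 [618.3 259.3 200.5] 204.5
270 301 [618.  269.4 194. ] 200.8
280 94 [617.5 280.6 200.3] 204.8
290 120 [617.2 290.  203.9] 205.3
300 139 [616.9 300.5 204. ] 207.2
310 152 [616.8 308.9 206. ] 208.8
```

Level. Release with a narrow opening, since the neighbour is 70 mm away, then back off.

Emit:
jog_arm --rows '[0,0,0,0,0,0,0.85,0,0,0,0,0,0,0.7,0,0,0,0,0,0,0.7,0,0,0,0,0,0,0.7,-0.47,0,0.88,0,0,0,0.7,-0.94,0,1.77,0,0,0,0.7,-1.2,0,2.2,0,0,0,0.7,-1.5,0,2.8,0,0,0,0.7,-1.5,0,2.8,0,0,0,0.7,-2.5,-3,0,0,0,0,0.7,-2.5,-3,0,0,0,0,0.7,-2.5,-3,0,0,0,0,0.7,-2.5,-3,0,0,0,0,0.7,0,0,0,0,0,0,0.7,0,0,0,0,0,0,0.7,0,0,0,0,0,0,0.7,0,0,0,0,0,0,0.7,0,0,0,0,0,0,0.7]'

```text
clock: 21.58
eef_pos: [420.8, 149.1, 312.3]
eef_rot: [3.14, -0.488, 0.036]
wrist_force: [0.0, 0.3, 0.2]
finger_gap: 28.3
finger_force: 0.0
```

```bash
python3 lk.py st7; python3 bar.py st7|awk 'NR%2==0'
```

```text
21.5833 [420.8 149.1 312.3] [ 3.14  -0.488  0.036]
-50 73 [624.5 -48.1 204.1] 206.2
-30 66 [625.3 -29.9 201.6] 204.6
-10 251 [619.   -8.4 191.3] 199.1
10 62 [623.9   9.9 202.1] 204.0
30 65 [622.9  29.9 202.1] 204.2
50 80 [622.8  50.1 197.9] 203.1
70 63 [621.2  70.  197.1] 202.3
90 71 [621.3  89.8 202. ] 203.8
110 72 [620.8 109.9 201.9] 204.1
130 296 [618.8 130.4 204.8] 213.4
150 72 [619.2 150.2 202.2] 204.2
170 70 [618.3 170.4 202.2] 204.7
190 70 [617.4 190.  197.7] 203.6
210 75 [617.1 210.1 197.8] 203.5
230 72 [616.3 229.8 202.1] 204.6
250 70 [615.9 249.9 202.1] 204.5
270 213 [611.8 268.4 192.4] 200.3
290 69 [614.  289.8 202.1] 205.3
310 82 [612.4 308.1 204.3] 207.6
```

View pics/st7.png

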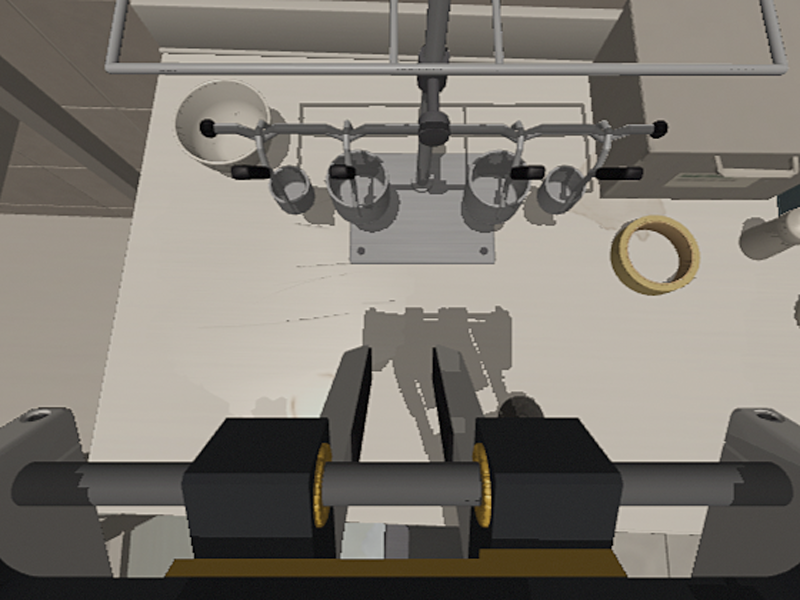

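All four cups hang upright in their dips at (262,125), (347,125), (519,125) and (605,125), and the bar is level. I'll let it settle before handing in.

Emit:
jog_arm --rows '[0,0,0,0,0,0,0.7,0,0,0,0,0,0,0.7,0,0,0,0,0,0,0.7,0,0,0,0,0,0,0.7,0,0,0,0,0,0,0.7,0,0,0,0,0,0,0.7,0,0,0,0,0,0,0.7,0,0,0,0,0,0,0.7,0,0,0,0,0,0,0.7,0,0,0,0,0,0,0.7,0,0,0,0,0,0,0.7,0,0,0,0,0,0,0.7,0,0,0,0,0,0,0.7,0,0,0,0,0,0,0.7,0,0,0,0,0,0,0.7,0,0,0,0,0,0,0.7,0,0,0,0,0,0,0.7,0,0,0,0,0,0,0.7,0,0,0,0,0,0,0.7,0,0,0,0,0,0,0.7]'

```text
clock: 23.3
eef_pos: [420.5, 148.5, 312.7]
eef_rot: [3.14, -0.489, 0.035]
wrist_force: [-0.7, -1.1, 1.1]
finger_gap: 28.4
finger_force: 0.0
```

Emit:
jog_arm --rows '[0,0,0,0,0,0,0.7,0,0,0,0,0,0,0.7,0,0,0,0,0,0,0.7,0,0,0,0,0,0,0.7,0,0,0,0,0,0,0.7,0,0,0,0,0,0,0.7,0,0,0,0,0,0,0.7,0,0,0,0,0,0,0.7,0,0,0,0,0,0,0.7,0,0,0,0,0,0,0.7,0,0,0,0,0,0,0.7,0,0,0,0,0,0,0.7,0,0,0,0,0,0,0.7,0,0,0,0,0,0,0.7,0,0,0,0,0,0,0.7,0,0,0,0,0,0,0.7,0,0,0,0,0,0,0.7,0,0,0,0,0,0,0.7,0,0,0,0,0,0,0.7,0,0,0,0,0,0,0.7]'

```text
clock: 24.97
eef_pos: [420.4, 148.5, 312.6]
eef_rot: [3.14, -0.489, 0.035]
wrist_force: [0.7, -0.3, 0.2]
finger_gap: 28.2
finger_force: 0.0
```

Run:
```python
from h import *
from cell import manip
a,_=manip.camera("wrist")
for i in range(4): b,_=manip.camera("wrist")
print("changed px",(cv2.absdiff(a,b).max(2)[60:200]>40).sum(), manip.read_state()['clock'])
print(manip.sign_off())
```

```text
changed px 0 25.2167
the job is handed in; nothing more can be done
None
```

All four cups hang upright and still in their dips on a level bar, big cups inside and small cups outside, and the job was handed in at 25.2 s; sign-off returned no verdict.

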